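# Wedge a denture flask tight in the bench clamp and put the mallet away

### The job

Pick up the mallet by its handle and use its head to tap the orange wedge into the bench clamp until it stops advancing and the brass flask is squeezed hard against the red sprung pad; use several short taps, drawing the mallet right back off the wedge after the first, rather than one long shove. Then lay the mallet down in its own cut-out in the blue tool tray, without dropping it. Touch the wedge with the mallet only, do not touch the flask, and leave everything else where it is.

Things in the scene. Friction and masses are not known exactly. Their poses are not given: they have to be found in the camera images.
- mallet: Mallet lying level on the bench, about 0.28 kg. Origin: underside, below the head's centre. Head 46 (x) x 90 (y) x 44 mm, black rubber striking faces at y = +-45. Handle towards -x: 24 mm wide, 26 high, axis 22 mm up, x -23 to -151; pommel x -151 to -173, 34 wide, 44 high. Grip firmly across the handle at x = -55, close behind the head, or it turns in the fingers.
- mallet_head (a point): Centre of the mallet's head, 22 mm above its underside; axes as the mallet's.
- clamp: Fixed bench clamp, origin at its underside. Grey plate 12 mm thick, x -115 to +80, y -65 to +65 mm. On its -x side a steel stop with the red sprung pad; by its +y edge a side stop for the flask; on its +x side a slanted steel wall, top at 54 mm, along which the wedge slides. All of it is lower than 68 mm.
- flask: Loose brass denture flask (about 0.5 kg), 90 x 84 x 50 mm, origin at the centre of its underside. It stands on the clamp's plate between pad (its -x side) and wedge (+x side), at first with some play.
- wedge (a joint): Travel of the orange wedge, m: 0 to 0.02 at the start, growing as it is driven in. It slides stiffly (about 3 N at first, 6 to 15 N near the end) and stays where it is left. It pushes the flask to the pad and presses the pad in; it stops advancing at about 0.065 (0.060 to 0.072), when the pad is fully down.
- wedge_butt (a point): Centre of the wedge's steel butt, the flat end to strike, 36 mm wide, 40 high, 33 mm above the bench, outside the clamp's -y edge. The point's +y axis is the driving direction (0.165 rad anticlockwise of the clamp's +y, seen from above). It moves with the wedge; at the end it is still about 40 mm outside the plate. The wedge is 150 mm long and tapers 1 in 6.
- pad (a joint): How far the red sprung pad is pressed in, m: 0 free, 0.004 fully down (it takes about 5 N).
- tray: Fixed tool tray, blue insert on a yellow base, 240 mm (x) by 200 mm (y), 24 mm high; pocket floors are 6 mm above the bench, 18 mm below the insert's top. A spatula and a wax knife lie in the two narrow pockets on its +y side.
- mallet_pocket (a point): Floor of the mallet's cut-out, where the mallet's origin belongs; axes as the tray's and the mallet's when laid in (handle to -x). Clearance about 4 mm all round: head pocket 54 x 98 mm, handle slot 32 wide, pommel pocket 42 wide. From x = -27 to -90 mm the cut-out is 98 mm wide, for fingers beside the handle.
- spatula: Plaster spatula in the tray, to be left there.
- wax_knife: Wax knife in the tray, to be left there.
- monomer: Brown bottle 130 mm tall, to be left alone.
- cast: Plaster tooth model 70 mm wide, 35 mm tall, to be left alone.
Things that resemble listed ones, but are neither listed nor needed, are in the scene too. Of the things that look like the mallet, the larger one is meant. Of the things shaped like the flask, the brass one is meant.

How it is judged:
On the way, in this order (a step that is already met when the one before it is completed fails the run):
1. a first tap has moved the wedge at least 5 mm, it is not yet tight, and the mallet, still held, is drawn back at least 10 mm off the wedge (distance of wedge_butt from where it was at the start of the episode above 0.005 m and value of joint wedge below 0.055 m and value of joint pad below 0.003 m and distance between mallet_head and wedge_butt above 0.055 m and contact force between mallet and anything else above 0.1 N), for 0.05 s.
2. the wedge is tight: the pad is pressed in by more than 3 mm and the mallet is off the wedge (value of joint pad above 0.003 m and distance between mallet_head and wedge_butt above 0.055 m), for 0.2 s.
At the end, for the whole second after the job is handed in: The wedge sits tight (pad pressed in by more than 3 of its 4 mm, the wedge bearing on the flask with more than 1 N, flask level), and the mallet lies at rest on the floor of its cut-out (within 9 mm and 0.12 rad of its place, less than 4 mm above the floor), released (value of joint pad above 0.003 m and contact force between wedge and flask above 1 N and angle between flask's own z axis and vertical below 0.08 rad and horizontal distance between mallet and mallet_pocket below 0.009 m and z of mallet in the frame of mallet_pocket below 0.004 m and angle between mallet's own z axis and vertical below 0.06 rad and angle between the x axis of mallet and the x axis of mallet_pocket, either way round below 0.12 rad and linear speed of mallet below 0.02 m/s and velocity of joint wedge below 0.005 m/s); the robot touches nothing.
It fails at once if the gripper or arm touches the wedge (the mallet only) (contact force between any of the arm, the fingers and wedge above 0.5 N).
It fails at once if the flask is touched by the mallet, gripper or arm (contact force between any of the arm, the fingers, mallet and flask above 1 N).
It fails at once if the mallet is let go more than about 35 mm above its rest (contact force between mallet and anything else below 0.05 N and height (world z) of mallet above 0.045 m).
It fails at once if something else is moved more than 25 mm (distance of any of spatula, wax_knife, monomer, cast from where it was at the start of the episode above 0.025 m).
It fails at once if something else is tipped over (angle between any of monomer, cast's own z axis and vertical above 0.6 rad).
It also fails if it takes over 64 s, if anything falls off the work surface, if the arm or the gripper's body presses on something with over 40 N, if the wrist force passes 120 N, or if a joint passes its speed limit or range.

### The arm

A 7-joint arm with a two-finger parallel gripper is mounted at the origin on the work surface. World frame = base frame: x ahead of the robot, y to its left, z up, the work surface at z = 0. Lengths are in m, angles in rad, forces in N, time in s.
With the tool pointing down it reaches from about 0.425 to 0.925 m from the base axis. Payload 6.8 kg.
Tool frame: the origin (TCP) lies between the finger pads; the fingertips stand 19 mm ahead of it and the grasp point (between the pads) is the TCP; z points along the fingers, y is the line along which they close (so a half turn about z gives the same grasp; the last joint's range is limited). The gripper opens to 88 mm and grips with 3 to 60 N. Pads are 20 mm wide; open, the fingers measure 115 mm over their backs; the gripper's body (75 mm by 178 mm) begins 61 mm behind the grasp point.
Start: joints at [-1.216, 0.477, 0.022, 1.555, -0.011, 1.109, -0.083], TCP at [0.301, 0.604, 0.242] pointing down, gripper open.
Joint ranges: [-2.96, 2.96], [-0.34, 2.1], [-1.41, 1.46], [0.24, 2.44], [-1.37, 4.51], [0.17, 1.92], [-2.96, 2.96]. Speed limits (rad/s): [2.39, 2.39, 3.14, 3.14, 3.14, 3.14, 3.14].

### API

Orientations are given as [roll, pitch, yaw] about the fixed x, y, z axes, in that order (R = Rz(yaw) Ry(pitch) Rx(roll)).
In Python, from rig import r, grab_frame, workorder gives the robot as it stands.
- The arm moves only by the tool jog_arm, never from a script. Its argument "series" is a list of rows, each an object with "dp": the shift along the tool's x, y, z in mm, a list of three; "twist": the turn, a rotation vector about the tool's x, y, z in degrees, a list of three; "grip": the gripper's target within -1 to 1 (fully open at 1, half-way at 0, shut at -1). A call has 1 to 5 rows; each row shifts and turns the commanded pose from where the row before left it, along the tool's axes as they then stand; what a row does not reach is not made up. A row lasts 1/10 s, in which the tool goes at most 50 mm and 8.59 degrees, less where a joint would pass 70% of its speed; a pose out of reach is approached as far as the arm can. A call is refused whole if a number of a shift passes 50 or a number of a turn 8.59, either way. A call with a gripper value outside its range is refused whole. The fingers move at their own pace and stop on an object; "force" is the grip in N (left out, the last holds). Time passes only in rows, so rows that do not move let the fingers close. It gives the time, the measured TCP pose, the force, the opening and the grip force at its end, in the units of the state.
- r.sense(): the state, without advancing time (a new reading comes with each control period).
- grab_frame(name): name is "scene" or "top"; returns a dict with "pixels" (384x512x3 uint8, red, green, blue), "camera_matrix" (3x3 intrinsics, pixels), "camera_from_world" (4x4, takes a point from world to camera coordinates). Camera axes: x right, y up, looking along -z (the intrinsics and any distortion apply to the point x, -y, -z); pixel columns grow to the right and rows downward; lengths in m; the calibration is good to about 2 mm. A picture is of the moment at which its call begins. There is no depth.
- workorder.hand_in(): hands the job in; it is judged then, once.
The state is a dict: "time": time; "joints": joint angles; "qvel": joint speeds; "effort": joint torques, N m; "ee_pos": TCP position; "tcp_rot": TCP orientation; "force": force on the tool from outside, world axes, zero at the start; "moment": the same for the moment, N m; "gripper_width": opening from 0.0 (shut) to 1.0 (fully open); "finger_force": force on a finger pad.
Only numpy, scipy, OpenCV 4.12 (cv2) and the standard library are available. Lean on these libraries where they do the work, as an engineer would, in place of code of your own. Each camera call takes 0.05 s, during which the arm holds its last target. There are 200 camera calls.

## Working session

There is one attempt and no reset: what is moved stays moved. The work goes in short steps, Python scripts to look and compute and a tool call to move; the robot and the scene stay as the last step left them, time stands still between calls to the robot, and variables do not carry over. Pictures are saved under pics/ and viewed, at most 10 in all, crops included, and the job is handed in when it is done.

Besides the shell and the picture viewer there is one more tool, called as name(argument=value, ...), one argument or row to a line, values as JSON. jog_arm: Moves the arm, as the interface text tells. Its arguments: {"type":"object","properties":{"series":{"type":"array","items":{"type":"object","properties":{"dp":{"type":"array","items":{"type":"number"}},"twist":{"type":"array","items":{"type":"number"}},"grip":{"type":"number"}}}},"force":{"type":"number"}},"required":["series"]}

```bash
ls; mkdir -p pics; python3 - <<'E'
from rig import r, grab_frame
import cv2,pickle
s=r.sense();print({k:s[k] for k in('time','ee_pos','tcp_rot','gripper_width','force')})
for n in('scene','top'):
    f=grab_frame(n);pickle.dump(f,open(n+'.pkl','wb'))
    print(n,f['camera_matrix'],f['camera_from_world'],[k for k in f])
    im=cv2.resize(f['pixels'][:,:,::-1],(800,600),interpolation=cv2.INTER_CUBIC);cv2.imwrite(f'pics/{n}0.png',im)
E
```

```text
pics
{'time': 0.0, 'ee_pos': array([0.30113565, 0.60351028, 0.24072202]), 'tcp_rot': array([-3.13987582e+00,  1.48711516e-04,  2.67882569e+00]), 'gripper_width': 1.0038306125978345, 'force': array([ 0.77550456,  0.08364861, -1.22588975])}
scene [[438.60316549   0.         250.69714946]
 [  0.         438.60316549 191.77465276]
 [  0.           0.           1.        ]] [[ 0.74736574  0.6643179   0.01123332 -0.42191805]
 [-0.40299107  0.43979816  0.80260562  0.15040677]
 [ 0.52824488 -0.60436686  0.59640426 -1.6431264 ]
 [ 0.          0.          0.          1.        ]] ['pixels', 'camera_matrix', 'camera_from_world']
top [[377.57350103   0.         253.07638614]
 [  0.         377.57350103 189.57854159]
 [  0.           0.           1.        ]] [[ 1.10082943e-02 -9.99937861e-01  1.75844419e-03  1.23931642e-02]
 [ 9.97142747e-01  1.11089204e-02  7.47190367e-02 -5.39397184e-01]
 [-7.47339281e-02  9.30890721e-04  9.97203075e-01 -1.07408938e+00]
 [ 0.00000000e+00  0.00000000e+00  0.00000000e+00  1.00000000e+00]] ['pixels', 'camera_matrix', 'camera_from_world']
```

View pics/top0.png

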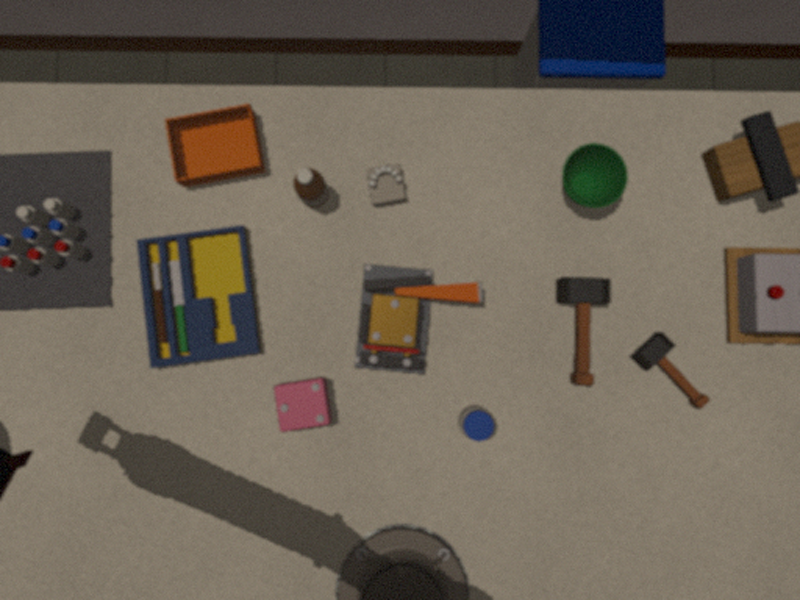

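View pics/scene0.png

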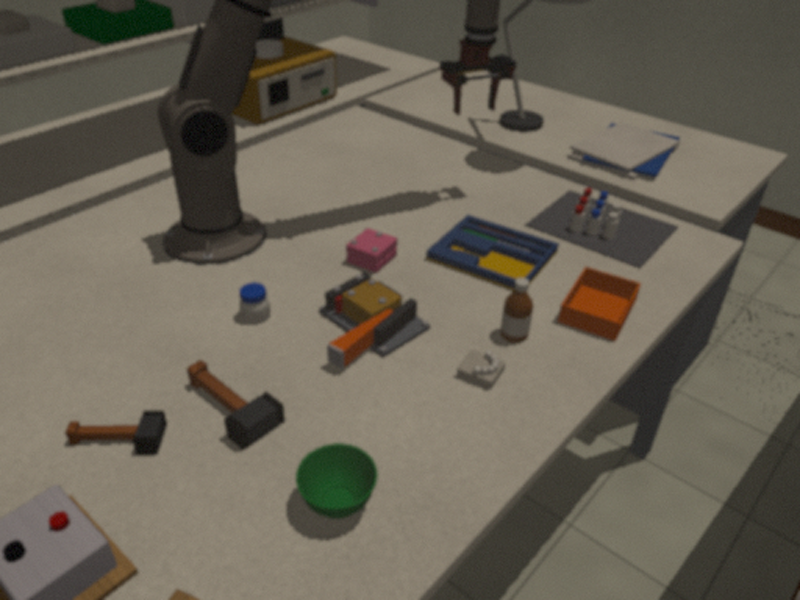

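The top view shows the mallet head at (583,291) with its handle pointing down, the wedge butt at (482,293), the clamp at (395,320), and the tray pocket at (220,285). These are pixels in the 800x600 pictures. Next I'll fit models to get the poses.

```bash
cat > h.py <<'E'
import numpy as np,cv2,pickle
from scipy.optimize import minimize
def proj(f,P):
    P=np.atleast_2d(P);M=f['camera_from_world'];c=P@M[:3,:3].T+M[:3,3]
    c=c*[1,-1,-1];u=c@f['camera_matrix'].T;return u[:,:2]/u[:,2:]
def back(f,uv,z):
    M=f['camera_from_world'];uv=np.atleast_2d(uv)
    d=np.c_[uv,np.ones(len(uv))]@np.linalg.inv(f['camera_matrix']).T*[1,-1,-1]
    d=d@M[:3,:3];o=-M[:3,:3].T@M[:3,3];return o+d*((z-o[2])/d[:,2])[:,None]
def box(x0,x1,y0,y1,z0,z1):return np.array([[x,y,z] for x in(x0,x1) for y in(y0,y1) for z in(z0,z1)])/1000.
def rect(x0,x1,y,z):return np.array([[x0,-y,z],[x1,-y,z],[x1,y,z],[x0,y,z]])/1000.
def place(P,p):
    c,s=np.cos(p[2]),np.sin(p[2]);return P@np.array([[c,s,0],[-s,c,0],[0,0,1]])+[p[0],p[1],p[3] if len(p)>3 else 0]
S=8
def fill(polys):
    m=np.zeros((384*4,512*4),np.uint8)
    for q in polys: cv2.fillPoly(m,[np.round((q+.5)*4*16-8).astype(np.int32)],255,shift=4)
    return cv2.resize(m,(512,384),interpolation=cv2.INTER_AREA)/255.
MAL=[box(-23,23,-45,45,0,44),box(-151,-23,-12,12,9,35),box(-173,-151,-17,17,0,44)]
def mallet(f,p):
    return fill([cv2.convexHull(proj(f,place(b,p)).astype(np.float32))[:,0] for b in MAL])
PK=[(-90,27,49),(-151,-90,16),(-177,-151,21)]
def pocket(f,p):
    a=fill([proj(f,place(rect(*k,6),p)) for k in PK]);b=fill([proj(f,place(rect(*k,24),p)) for k in PK]);return np.minimum(a,b)
def fit(f,model,mask,p0,roi):
    x0,x1,y0,y1=roi;t=mask[y0:y1,x0:x1].astype(float)
    c=lambda p:np.abs(model(f,p)[y0:y1,x0:x1]-t).sum()
    r=min((minimize(c,np.array(p0)+d,method='Nelder-Mead',options=dict(initial_simplex=np.array(p0)+d+np.vstack([np.zeros(3),np.diag([.006,.006,.08])]),xatol=1e-4,fatol=.01)) for d in([0,0,0],[.004,-.004,.03],[-.004,.004,-.03])),key=lambda r:r.fun)
    return r.x,r.fun,t.sum()
E
python3 - <<'E'
from h import *
f=pickle.load(open('top.pkl','rb'));a=cv2.GaussianBlur(f['pixels'],(3,3),0).astype(int);R,G,B=a[...,0],a[...,1],a[...,2]
hsv=cv2.cvtColor(cv2.GaussianBlur(f['pixels'],(3,3),0),cv2.COLOR_RGB2HSV)
k=.64
for n,p in dict(bench=(520,450),head=(570,285),headface=(585,300),handle=(583,335),shadow=(250,490),yel=(215,262),blue=(240,250),wedge=(450,293),butt=(482,293),plate=(370,310),wall=(400,283)).items():
    print(n,a[int(p[1]*k),int(p[0]*k)],hsv[int(p[1]*k),int(p[0]*k)])
im=f['pixels'][:,:,::-1]
cv2.imwrite('pics/crop1.png',cv2.resize(im[140:255,80:280],(800,460),interpolation=cv2.INTER_CUBIC))
cv2.imwrite('pics/crop2.png',cv2.resize(im[155:255,220:410],(798,420),interpolation=cv2.INTER_CUBIC))
E
```

```text
bench [136 126 110] [ 18  49 136]
head [44 41 38] [15 35 44]
headface [48 43 39] [13 48 48]
handle [95 58 34] [ 12 164  95]
shadow [75 70 61] [19 48 75]
yel [145 122  34] [ 24 195 145]
blue [117 103  52] [ 24 142 117]
wedge [147  74  29] [ 11 205 147]
butt [102  94  86] [ 15  40 102]
plate [62 50 37] [ 16 103  62]
wall [53 49 45] [15 38 53]
```

View pics/crop2.png

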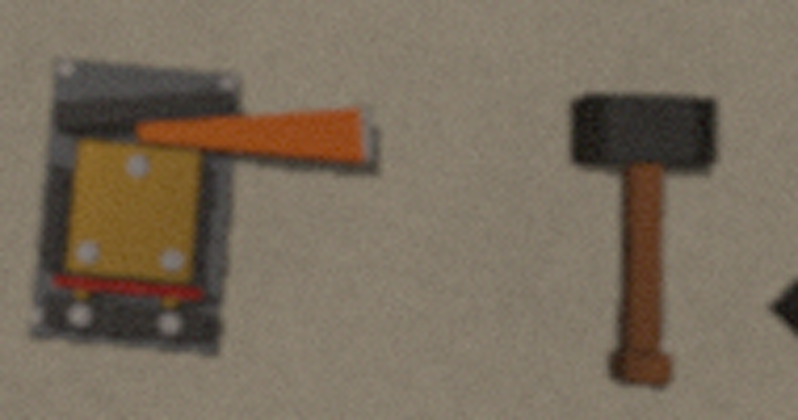

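The crop (4.2x, offset 220,155) shows the plate corners at about (57,60), (240,72), (215,352) and (30,335), the butt's end at about (372,108–165), and the mallet standing square to the view.

```bash
python3 - <<'E'
from h import *
f=pickle.load(open('top.pkl','rb'));g=cv2.GaussianBlur(f['pixels'],(3,3),0);hsv=cv2.cvtColor(g,cv2.COLOR_RGB2HSV);H,Sa,V=cv2.split(hsv)
mm=(V<78)|(Sa>105)
roi=(345,395,165,255)
p0=back(f,[[583*.64,291*.64]],.03)[0]
x,fun,n=fit(f,mallet,mm,[p0[0],p0[1],0.0],roi);print('mallet',x,fun,n)
pm=(H>18)&(H<30)&(Sa>140)
p0=back(f,[[217*.64,265*.64]],.006)[0]
q=pm.copy();q[:,:119]=0   # exclude tools
x2,fun,n=fit(f,pocket,q,[p0[0],p0[1],.05],(119,170,140,230));print('pocket',x2,fun,n)
c=np.array([[57,60],[240,72],[215,352],[30,335]])/4.2+[220,155]-.4
P=back(f,c,.012)[:,:2];L=np.array([[80,65],[80,-65],[-115,-65],[-115,65]])/1000.
C=P.mean(0);l=L.mean(0);U,_,Vt=np.linalg.svd((L-l).T@(P-C));Rm=(U@Vt).T;yaw=np.arctan2(Rm[1,0],Rm[0,0]);t=C-Rm@l
print('clamp',t,yaw,'res',(P-(L@Rm.T+t))*1000)
d=yaw+.165;D=np.array([-np.sin(d),np.cos(d)]);N=np.array([np.cos(d),np.sin(d)])
e=np.array([[372,108],[374,163],[361,108],[365,163]])/4.2+[220,155]-.4
E=back(f,e,.053)[:,:2];print('butt edges',E,'along',E@D,'across',E@N,'D',D)
np.savez('fit.npz',m=x,p=x2,c=[*t,yaw])
im=f['pixels'][:,:,::-1].copy()
for mod,p in((mallet,x),(pocket,x2)):
    cs,_=cv2.findContours((mod(f,p)>.5).astype(np.uint8),0,1);cv2.drawContours(im,cs,-1,(0,0,255),1)
cv2.imwrite('pics/ov.png',cv2.resize(im[135:265,80:400],(800,325),interpolation=cv2.INTER_NEAREST))
E
```

```text
mallet [ 0.55289021 -0.32539563 -0.01717817] 220.05098039215687 1054.0
pocket [0.62726837 0.35961158 0.15168333] 66.1921568627451 1528.0
clamp [0.51766852 0.02005705] -0.0776710006618732 res [[-2.45250393 -1.27611469]
 [ 0.63917393  0.53852673]
 [ 0.82946819  1.39612945]
 [ 0.98386181 -0.65854149]]
butt edges [[ 0.56466275 -0.13650007]
 [ 0.5277129  -0.13784202]
 [ 0.56458023 -0.12912127]
 [ 0.52764592 -0.13182046]] along [-0.18522868 -0.18334282 -0.1778708  -0.17733837] across [0.55060569 0.51367961 0.55116705 0.51413807] D [-0.08721804  0.99618925]
```

View pics/ov.png

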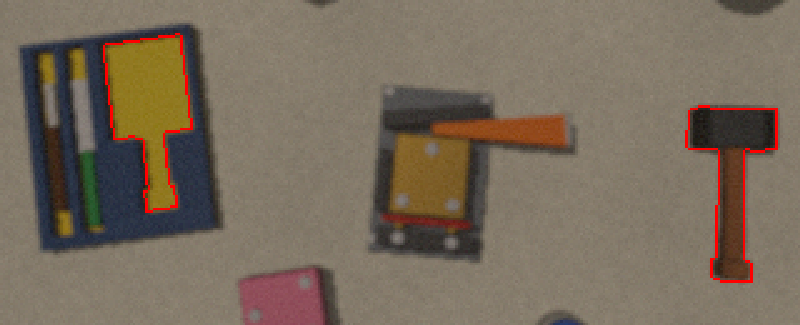

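The pocket outline fits well. The mallet outline runs slightly left of the mallet, so I'll refine its mask.

```bash
python3 - <<'E'
from h import *
f=pickle.load(open('top.pkl','rb'));g=cv2.GaussianBlur(f['pixels'],(5,5),0)
lab=cv2.cvtColor(g,cv2.COLOR_RGB2LAB).astype(float);roi=(340,400,160,260)
bg=np.median(lab[160:260,340:400].reshape(-1,3),0);print(bg)
dist=np.abs(lab-bg)@[1,1.5,1.5]
for th in(28,36,44,52):
    m=dist>th
    n,l,st,_=cv2.connectedComponentsWithStats(m.astype(np.uint8));k=l[186,373];m=l==k
    x,fun,nn=fit(f,mallet,m,[.553,-.325,-.01],roi);print(th,x,fun,nn,st[k])
# wedge: orange mask
h=cv2.cvtColor(cv2.GaussianBlur(f['pixels'],(3,3),0),cv2.COLOR_RGB2HSV);o=(h[...,0]<15)&(h[...,1]>160)&(h[...,2]>105);o[:,:250]=0;o[:,320:]=0;o[:170]=0;o[200:]=0
d=-.0777+.165
D=np.array([-np.sin(d),np.cos(d)]);N=np.array([np.cos(d),np.sin(d)])
v,u=np.nonzero(o);E=back(f,np.c_[u,v],.053)[:,:2];al=E@D;ac=E@N
print('orange along',np.percentile(al,[.5,2,98]),[ (round(a,3),round(np.percentile(ac[abs(al-a)<.004],2),4),round(np.percentile(ac[abs(al-a)<.004],98),4)) for a in(-.17,-.16,-.14,-.12,-.1)])
for v in(184,188,192): print(v,f['pixels'][v,300:316].mean(1).astype(int),back(f,[[300,v]],.053)[0,:2])
E
```

```text
[131. 129. 138.]
28 [ 0.55429669 -0.3262319  -0.01882892] 94.57254901960785 1302.0 [ 355  177   37   71 1302]
36 [ 0.55390338 -0.32630763 -0.01830059] 111.92941176470589 1230.0 [ 355  177   36   71 1230]
44 [ 0.55351647 -0.32725995 -0.02467209] 124.76078431372548 1178.0 [ 356  177   35   70 1178]
52 [ 0.55236952 -0.32675336 -0.02625215] 161.61176470588236 1117.0 [ 356  177   35   70 1117]
orange along [-0.17366707 -0.17200004 -0.03451757] [(-0.17, np.float64(0.5186), np.float64(0.547)), (-0.16, np.float64(0.5194), np.float64(0.5479)), (-0.14, np.float64(0.5223), np.float64(0.5494)), (-0.12, np.float64(0.5252), np.float64(0.5481)), (-0.1, np.float64(0.5295), np.float64(0.5496))]
184 [ 83  85  82  82  86  95  98 105 108 110 118 123 120 120 120 120] [ 0.55398252 -0.11349675]
188 [ 83  84  77  82  83  93 103 106  95  86 100 120 123 121 121 122] [ 0.54268826 -0.11351618]
192 [ 74  73  72  78  69  82  88  94  87  84  98 118 118 119 119 115] [ 0.53141192 -0.11353559]
```

Mallet at about (0.554, -0.326, yaw -0.02), butt at about (0.5465, -0.137) driving along yaw 0.087, and pocket at (0.627, 0.360, yaw 0.152). I'll start by moving to the mallet.

jog_arm(
  series=[
    {"dp": [0, 0, 0], "twist": [0, 0, -8.5], "grip": 1},
    {"dp": [0, 0, 0], "twist": [0, 0, -8.5], "grip": 1},
    {"dp": [0, 0, 0], "twist": [0, 0, -8.3], "grip": 1},
    {"dp": [-40, -30, 0], "twist": [0, 0, 0], "grip": 1},
    {"dp": [-40, -30, 0], "twist": [0, 0, 0], "grip": 1},
  ],
)

```text
time: 0.6
ee_pos: [0.3792, 0.5425, 0.241]
tcp_rot: [-3.141, -0.001, 3.125]
force: [1.8, 0.8, -0.3]
gripper_width: 1.003
finger_force: 0.0
```

jog_arm(
  series=[
    {"dp": [-35, -35, 0], "twist": [0, 0, 0], "grip": 1},
    {"dp": [-35, -35, 0], "twist": [0, 0, 0], "grip": 1},
    {"dp": [-20, -45, 0], "twist": [0, 0, 0], "grip": 1},
    {"dp": [0, -50, 0], "twist": [0, 0, 0], "grip": 1},
    {"dp": [0, -50, 0], "twist": [0, 0, 0], "grip": 1},
  ],
)

```text
time: 1.1
ee_pos: [0.4658, 0.323, 0.241]
tcp_rot: [-3.141, -0.001, 3.119]
force: [0.3, 0.5, -0.1]
gripper_width: 0.999
finger_force: 0.0
```

jog_arm(
  series=[
    {"dp": [0, -50, 0], "grip": 1},
    {"dp": [0, -50, 0], "grip": 1},
    {"dp": [0, -50, 0], "grip": 1},
    {"dp": [0, -50, 0], "grip": 1},
    {"dp": [0, -50, 0], "grip": 1},
  ],
)

```text
invalid input
```

jog_arm(
  series=[
    {"dp": [0, -50, 0], "twist": [0, 0, 0], "grip": 1},
    {"dp": [0, -50, 0], "twist": [0, 0, 0], "grip": 1},
    {"dp": [0, -50, 0], "twist": [0, 0, 0], "grip": 1},
    {"dp": [0, -50, 0], "twist": [0, 0, 0], "grip": 1},
    {"dp": [0, -50, 0], "twist": [0, 0, 0], "grip": 1},
  ],
)

```text
time: 1.6
ee_pos: [0.4595, 0.0735, 0.2416]
tcp_rot: [3.141, -0.0, 3.12]
force: [1.3, -0.4, -0.4]
gripper_width: 0.999
finger_force: 0.0
```

jog_arm(
  series=[
    {"dp": [0, -50, 0], "twist": [0, 0, 0], "grip": 1},
    {"dp": [0, -50, 0], "twist": [0, 0, 0], "grip": 1},
    {"dp": [0, -50, 0], "twist": [0, 0, 0], "grip": 1},
    {"dp": [0, -50, 0], "twist": [0, 0, 0], "grip": 1},
    {"dp": [0, -50, 0], "twist": [0, 0, 0], "grip": 1},
  ],
)

```text
time: 2.1
ee_pos: [0.4542, -0.1763, 0.2417]
tcp_rot: [3.141, 0.0, 3.121]
force: [0.9, 0.3, 0.6]
gripper_width: 0.999
finger_force: 0.0
```

jog_arm(
  series=[
    {"dp": [0, -50, 0], "twist": [0, 0, 0], "grip": 1},
    {"dp": [0, -50, 0], "twist": [0, 0, 0], "grip": 1},
    {"dp": [0, 0, 40], "twist": [0, 0, 0], "grip": 1},
    {"dp": [0, 0, 0], "twist": [0, 0, 0], "grip": 1},
  ],
)

```text
time: 2.5
ee_pos: [0.4496, -0.2744, 0.1979]
tcp_rot: [3.139, -0.007, 3.117]
force: [-1.3, 0.6, -0.1]
gripper_width: 0.995
finger_force: 0.0
```

jog_arm(
  series=[
    {"dp": [-30, -30, 20], "twist": [0, 0, 0], "grip": 1},
    {"dp": [-20, -20, 30], "twist": [0, 0, 0], "grip": 1},
    {"dp": [0, 0, 30], "twist": [0, 0, 0], "grip": 1},
    {"dp": [0, 0, 30], "twist": [0, 0, 0], "grip": 1},
    {"dp": [0, 0, 0], "twist": [0, 0, 0], "grip": 1},
  ],
)

```text
time: 3.0
ee_pos: [0.5001, -0.3225, 0.0888]
tcp_rot: [3.138, -0.006, 3.122]
force: [-0.3, 0.1, -0.8]
gripper_width: 1.0
finger_force: 0.0
```

jog_arm(
  series=[
    {"dp": [0, -2, 25], "twist": [0, 0, 0], "grip": 1},
    {"dp": [0, 0, 25], "twist": [0, 0, 0], "grip": 1},
    {"dp": [0, 0, 15], "twist": [0, 0, 0], "grip": 1},
    {"dp": [0, 0, 0], "twist": [0, 0, 0], "grip": 1},
    {"dp": [0, 0, 0], "twist": [0, 0, 0], "grip": 1},
  ],
)

```text
time: 3.5
ee_pos: [0.5024, -0.3275, 0.0279]
tcp_rot: [-3.141, 0.001, 3.121]
force: [-0.5, 0.7, 0.8]
gripper_width: 1.002
finger_force: 0.0
```

```bash
python3 - <<'E'
from rig import r,grab_frame
import cv2
from h import *
s=r.sense();print(s['ee_pos'],s['tcp_rot'],s['force'])
f=grab_frame('scene');im=f['pixels'][:,:,::-1]
cv2.imwrite('pics/g.png',cv2.resize(im[170:310,80:270],(800,590),interpolation=cv2.INTER_CUBIC))
E
```

```text
[ 0.50237193 -0.32746383  0.02793801] [-3.14138401e+00  1.04993372e-03  3.12080673e+00] [-0.46055726  0.65401638  0.7905553 ]
```

View pics/g.png

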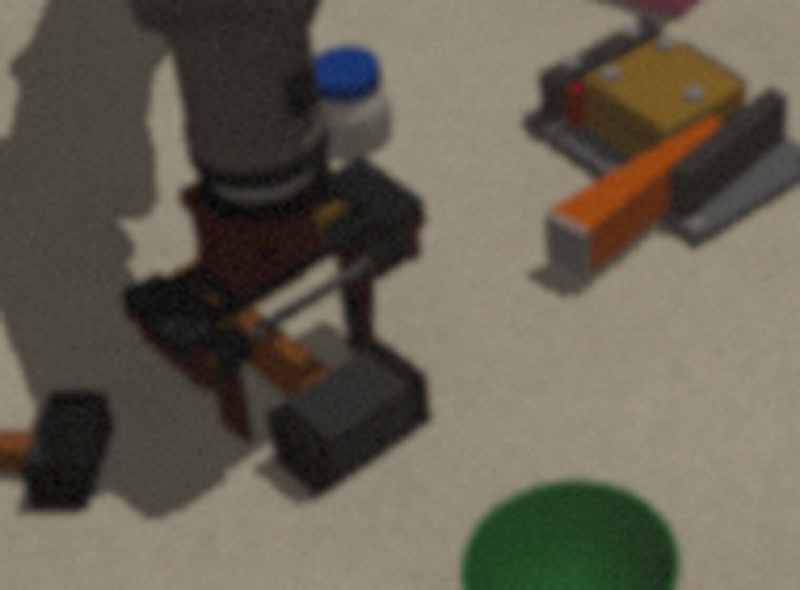

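The fingers straddle the handle just behind the head, and the butt is visible at (570,245) in the crop. I'll close the gripper.

jog_arm(
  series=[
    {"dp": [3, 2, 4], "twist": [0, 0, 0], "grip": 1},
    {"dp": [0, 0, 0], "twist": [0, 0, 0], "grip": 1},
    {"dp": [0, 0, 0], "twist": [0, 0, 0], "grip": -1},
    {"dp": [0, 0, 0], "twist": [0, 0, 0], "grip": -1},
    {"dp": [0, 0, 0], "twist": [0, 0, 0], "grip": -1},
  ],
  force=55,
)

```text
time: 4.05
ee_pos: [0.4988, -0.3255, 0.0228]
tcp_rot: [-3.141, 0.0, 3.12]
force: [0.5, -0.2, 0.5]
gripper_width: 0.766
finger_force: 0.0
```

jog_arm(
  series=[
    {"dp": [0, 0, 0], "twist": [0, 0, 0], "grip": -1},
    {"dp": [0, 0, 0], "twist": [0, 0, 0], "grip": -1},
    {"dp": [0, 0, 0], "twist": [0, 0, 0], "grip": -1},
    {"dp": [0, 0, 0], "twist": [0, 0, 0], "grip": -1},
  ],
  force=55,
)

```text
time: 4.45
ee_pos: [0.4986, -0.3254, 0.0226]
tcp_rot: [3.142, -0.0, 3.12]
force: [-0.1, -0.8, -0.6]
gripper_width: 0.399
finger_force: 0.0
```

jog_arm(
  series=[
    {"dp": [0, 0, 0], "twist": [0, 0, 0], "grip": -1},
    {"dp": [0, 0, 0], "twist": [0, 0, 0], "grip": -1},
    {"dp": [0, 0, 0], "twist": [0, 0, 0], "grip": -1},
    {"dp": [0, 0, 0], "twist": [0, 0, 0], "grip": -1},
    {"dp": [0, 0, 0], "twist": [0, 0, 0], "grip": -1},
  ],
  force=55,
)

```text
time: 4.95
ee_pos: [0.4986, -0.3255, 0.0226]
tcp_rot: [-3.141, -0.0, 3.12]
force: [-0.2, -1.0, -0.5]
gripper_width: 0.27
finger_force: 55.0
```

jog_arm(
  series=[
    {"dp": [0, 0, -12], "twist": [0, 0, 0], "grip": -1},
    {"dp": [0, 20, 0], "twist": [0, 0, -3.1], "grip": -1},
    {"dp": [0, 25, 0], "twist": [0, 0, -3.1], "grip": -1},
    {"dp": [0, 25, 0], "twist": [0, 0, 0], "grip": -1},
    {"dp": [0, 25, 0], "twist": [0, 0, 0], "grip": -1},
  ],
)

```text
time: 5.45
ee_pos: [0.4936, -0.228, 0.0348]
tcp_rot: [3.14, -0.0, -3.052]
force: [0.5, 0.3, -3.0]
gripper_width: 0.269
finger_force: 55.0
```

jog_arm(
  series=[
    {"dp": [0, 0, 0], "twist": [0, 0, 0], "grip": -1},
    {"dp": [0, 0, 0], "twist": [0, 0, 0], "grip": -1},
  ],
)

```text
time: 5.65
ee_pos: [0.494, -0.229, 0.0349]
tcp_rot: [3.141, 0.0, -3.051]
force: [-0.1, 0.2, -1.9]
gripper_width: 0.268
finger_force: 55.0
```

```bash
python3 - <<'E'
from rig import r,grab_frame
import cv2
from h import *
s=r.sense();print(s['ee_pos'],s['tcp_rot'],s['force'],s['gripper_width'])
f=grab_frame('top');pickle.dump(f,open('t2.pkl','wb'));a=f['pixels'][:,:,::-1][150:250,220:380]
f=grab_frame('scene');pickle.dump(f,open('s2.pkl','wb'));b=f['pixels'][:,:,::-1][170:295,110:310]
cv2.imwrite('pics/std.png',np.vstack([cv2.resize(a,(480,300),interpolation=cv2.INTER_CUBIC),cv2.resize(b,(480,300),interpolation=cv2.INTER_CUBIC)]))
E
```

```text
[ 0.49404553 -0.22895242  0.03487998] [ 3.14094238e+00  7.41970531e-05 -3.05103100e+00] [-0.13088009  0.16510433 -1.90112216] 0.2683152587953903
```

View pics/std.png

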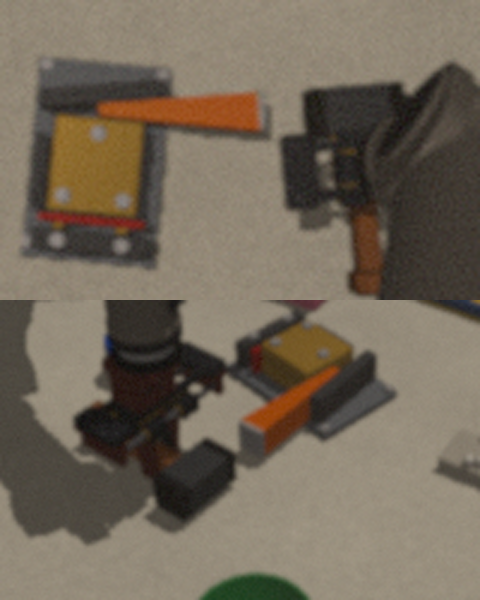

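The mallet is held level and square to the wedge (head's face near (305,115), butt end near (266,113) in the top half), leaving a gap of about 35–42 mm. Now the first tap, then a draw-back.

jog_arm(
  series=[
    {"dp": [-4, 15, 1], "twist": [0, 0, 0], "grip": -1},
    {"dp": [0, 20, 0], "twist": [0, 0, 0], "grip": -1},
    {"dp": [0, 10, 0], "twist": [0, 0, 0], "grip": -1},
    {"dp": [0, 7, 0], "twist": [0, 0, 0], "grip": -1},
    {"dp": [0, 0, 0], "twist": [0, 0, 0], "grip": -1},
  ],
)

```text
time: 6.25
ee_pos: [0.4934, -0.1778, 0.0336]
tcp_rot: [3.141, -0.0, -3.054]
force: [0.5, -0.3, -3.2]
gripper_width: 0.269
finger_force: 55.0
```

jog_arm(
  series=[
    {"dp": [0, -20, 0], "twist": [0, 0, 0], "grip": -1},
    {"dp": [0, -12, 0], "twist": [0, 0, 0], "grip": -1},
    {"dp": [0, 0, 0], "twist": [0, 0, 0], "grip": -1},
    {"dp": [0, 0, 0], "twist": [0, 0, 0], "grip": -1},
  ],
)

```text
time: 6.65
ee_pos: [0.4959, -0.2105, 0.0336]
tcp_rot: [3.141, -0.0, -3.056]
force: [-0.2, 1.0, -2.0]
gripper_width: 0.269
finger_force: 55.0
```

```bash
cat > look.py <<'E'
import sys
from rig import r,grab_frame
from h import *
s=r.sense();print(s['time'],s['ee_pos'],s['tcp_rot'],s['force'],s['gripper_width'])
d=.0873;D=np.array([-np.sin(d),np.cos(d)])
def end(f):
    h=cv2.cvtColor(cv2.GaussianBlur(f['pixels'],(3,3),0),cv2.COLOR_RGB2HSV);o=(h[...,0]<15)&(h[...,1]>160)&(h[...,2]>105);o[:,:250]=0;o[:,320:]=0;o[:170]=0;o[200:]=0
    v,u=np.nonzero(o);return np.percentile(back(f,np.c_[u,v],.053)[:,:2]@D,[1,98])
f=grab_frame('top');g=pickle.load(open('top.pkl','rb'))
print('orange ends advance mm',(end(f)-end(g))*1000)
a=f['pixels'][:,:,::-1][150:250,220:380]
f=grab_frame('scene');b=f['pixels'][:,:,::-1][170:295,110:310]
cv2.imwrite(f'pics/{sys.argv[1]}.png',np.vstack([cv2.resize(a,(480,300),interpolation=cv2.INTER_CUBIC),cv2.resize(b,(480,300),interpolation=cv2.INTER_CUBIC)]))
E
python3 look.py tap1
```

```text
6.65 [ 0.49591871 -0.21048114  0.03355234] [ 3.14113142e+00 -3.07232104e-04 -3.05589432e+00] [-0.19833007  1.02208937 -1.97778036] 0.2685760854081801
orange ends advance mm [9.91512045 8.55930361]
```

The first tap advanced the wedge about 9 mm, and the mallet is drawn back about 32 mm. More taps follow.

jog_arm(
  series=[
    {"dp": [0, 25, 0], "twist": [0, 0, 0], "grip": -1},
    {"dp": [0, 15, 0], "twist": [0, 0, 0], "grip": -1},
    {"dp": [0, 7, 0], "twist": [0, 0, 0], "grip": -1},
    {"dp": [0, -12, 0], "twist": [0, 0, 0], "grip": -1},
    {"dp": [0, 0, 0], "twist": [0, 0, 0], "grip": -1},
  ],
)

```text
time: 7.25
ee_pos: [0.4934, -0.1772, 0.0339]
tcp_rot: [-3.141, 0.001, -3.056]
force: [-0.5, -0.4, -3.2]
gripper_width: 0.271
finger_force: 55.0
```

jog_arm(
  series=[
    {"dp": [0, 15, 0], "twist": [0, 0, 0], "grip": -1},
    {"dp": [0, 10, 0], "twist": [0, 0, 0], "grip": -1},
    {"dp": [0, 0, 0], "twist": [0, 0, 0], "grip": -1},
  ],
)

```text
time: 7.55
ee_pos: [0.491, -0.1495, 0.0338]
tcp_rot: [3.141, 0.0, -3.054]
force: [0.9, -1.0, -1.8]
gripper_width: 0.269
finger_force: 55.0
```

jog_arm(
  series=[
    {"dp": [0, -12, 0], "twist": [0, 0, 0], "grip": -1},
    {"dp": [0, 14, 0], "twist": [0, 0, 0], "grip": -1},
    {"dp": [0, 4, 0], "twist": [0, 0, 0], "grip": -1},
    {"dp": [0, 0, 0], "twist": [0, 0, 0], "grip": -1},
  ],
)

```text
time: 7.95
ee_pos: [0.4905, -0.1451, 0.0338]
tcp_rot: [-3.141, 0.0, -3.055]
force: [0.4, -3.6, -1.0]
gripper_width: 0.269
finger_force: 55.0
```

```bash
python3 look.py tap3
```

```text
7.95 [ 0.49048935 -0.1451154   0.03377844] [-3.14083296e+00  3.87952454e-04 -3.05498832e+00] [ 0.42907045 -3.61724803 -1.00895969] 0.2694687485503941
orange ends advance mm [41.33278967 11.6156808 ]
```

jog_arm(
  series=[
    {"dp": [0, -8, 0], "twist": [0, 0, 0], "grip": -1},
    {"dp": [0, 10, 0], "twist": [0, 0, 0], "grip": -1},
    {"dp": [0, 3, 0], "twist": [0, 0, 0], "grip": -1},
    {"dp": [0, 0, 0], "twist": [0, 0, 0], "grip": -1},
  ],
)

```text
time: 8.45
ee_pos: [0.49, -0.1402, 0.0337]
tcp_rot: [-3.14, 0.0, -3.056]
force: [-0.3, -5.8, -1.9]
gripper_width: 0.271
finger_force: 55.0
```

jog_arm(
  series=[
    {"dp": [0, -8, 0], "twist": [0, 0, 0], "grip": -1},
    {"dp": [0, 9, 0], "twist": [0, 0, 0], "grip": -1},
    {"dp": [0, 3, 0], "twist": [0, 0, 0], "grip": -1},
    {"dp": [0, 0, 0], "twist": [0, 0, 0], "grip": -1},
  ],
)

```text
time: 8.85
ee_pos: [0.4896, -0.137, 0.0338]
tcp_rot: [-3.139, 0.001, -3.057]
force: [0.0, -8.6, -3.3]
gripper_width: 0.27
finger_force: 55.0
```

jog_arm(
  series=[
    {"dp": [0, -8, 0], "twist": [0, 0, 0], "grip": -1},
    {"dp": [0, 9, 0], "twist": [0, 0, 0], "grip": -1},
    {"dp": [0, 3, 0], "twist": [0, 0, 0], "grip": -1},
    {"dp": [0, 0, 0], "twist": [0, 0, 0], "grip": -1},
  ],
)

```text
time: 9.25
ee_pos: [0.4893, -0.1354, 0.034]
tcp_rot: [-3.137, 0.002, -3.06]
force: [0.2, -15.8, -3.6]
gripper_width: 0.271
finger_force: 55.0
```

jog_arm(
  series=[
    {"dp": [0, -8, 0], "twist": [0, 0, 0], "grip": -1},
    {"dp": [0, 9, 0], "twist": [0, 0, 0], "grip": -1},
    {"dp": [0, 3, 0], "twist": [0, 0, 0], "grip": -1},
    {"dp": [0, 0, 0], "twist": [0, 0, 0], "grip": -1},
  ],
)

```text
time: 9.65
ee_pos: [0.4887, -0.1345, 0.0342]
tcp_rot: [-3.134, 0.002, -3.063]
force: [-0.8, -23.8, -4.9]
gripper_width: 0.271
finger_force: 55.2
```

jog_arm(
  series=[
    {"dp": [0, -10, 0], "twist": [0, 0, 0], "grip": -1},
    {"dp": [0, 11, 0], "twist": [0, 0, 0], "grip": -1},
    {"dp": [0, 3, 0], "twist": [0, 0, 0], "grip": -1},
    {"dp": [0, 0, 0], "twist": [0, 0, 0], "grip": -1},
  ],
)

```text
time: 10.05
ee_pos: [0.4878, -0.1331, 0.0343]
tcp_rot: [-3.131, 0.002, -3.067]
force: [-2.3, -31.6, -3.8]
gripper_width: 0.267
finger_force: 55.5
```

jog_arm(
  series=[
    {"dp": [0, -20, 0], "twist": [0, 0, 0], "grip": -1},
    {"dp": [0, -30, 0], "twist": [0, 0, 0], "grip": -1},
    {"dp": [0, 0, 0], "twist": [0, 0, 0], "grip": -1},
    {"dp": [0, 0, 0], "twist": [0, 0, 0], "grip": -1},
    {"dp": [0, 0, 0], "twist": [0, 0, 0], "grip": -1},
  ],
)

```text
time: 10.55
ee_pos: [0.4929, -0.171, 0.0333]
tcp_rot: [3.14, -0.001, -3.052]
force: [-0.2, 0.6, -2.2]
gripper_width: 0.268
finger_force: 54.9
```

```bash
python3 look.py tap8
```

```text
10.55 [ 0.49289536 -0.17104602  0.03332751] [ 3.13968564e+00 -7.10354015e-04 -3.05209138e+00] [-0.16812502  0.60631699 -2.16978113] 0.26823165143889527
orange ends advance mm [51.33163543 11.70119184]
```

View pics/tap8.png

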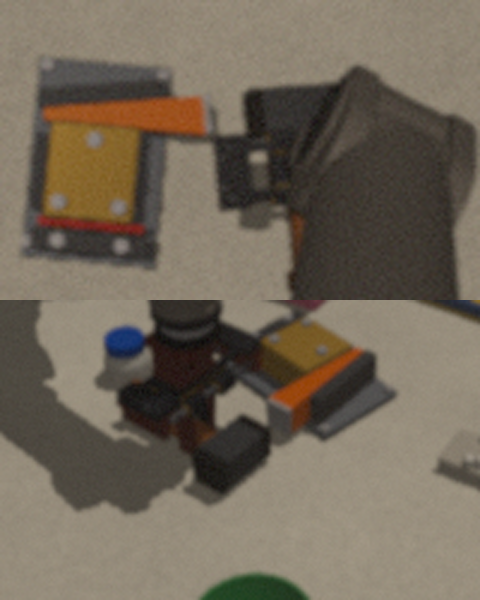

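The wedge has stopped after 51 mm of advance: the last taps raised the force to 32 N with hardly any motion. The butt is at (208,115) and the flask is up against the red pad. Next I carry the mallet to the tray.

jog_arm(
  series=[
    {"dp": [0, 0, -40], "twist": [0, 0, 0], "grip": -1},
    {"dp": [0, 0, -45], "twist": [0, 0, 0], "grip": -1},
    {"dp": [0, 0, -42], "twist": [0, 0, 0], "grip": -1},
    {"dp": [-5, 20, 0], "twist": [0, 0, 0], "grip": -1},
    {"dp": [-10, 40, 0], "twist": [0, 0, 0], "grip": -1},
  ],
)

```text
time: 11.15
ee_pos: [0.5031, -0.1139, 0.1625]
tcp_rot: [-3.14, 0.004, -3.059]
force: [0.9, 0.6, -4.1]
gripper_width: 0.266
finger_force: 54.9
```

jog_arm(
  series=[
    {"dp": [-10, 42, 0], "twist": [0, 0, 0], "grip": -1},
    {"dp": [-10, 42, 0], "twist": [0, 0, 0], "grip": -1},
    {"dp": [-10, 42, 0], "twist": [0, 0, 0], "grip": -1},
    {"dp": [-10, 42, 0], "twist": [0, 0, 0], "grip": -1},
    {"dp": [-10, 42, 0], "twist": [0, 0, 0], "grip": -1},
  ],
)

```text
time: 11.65
ee_pos: [0.5335, 0.104, 0.1606]
tcp_rot: [3.141, -0.001, -3.053]
force: [1.4, -0.0, -2.8]
gripper_width: 0.268
finger_force: 54.9
```

jog_arm(
  series=[
    {"dp": [-10, 42, 0], "twist": [0, 0, 0], "grip": -1},
    {"dp": [-10, 42, 0], "twist": [0, 0, 0], "grip": -1},
    {"dp": [-10, 42, 0], "twist": [0, 0, -1.8], "grip": -1},
    {"dp": [-10, 42, 0], "twist": [0, 0, -1.8], "grip": -1},
    {"dp": [0, 0, 0], "twist": [0, 0, 0], "grip": -1},
  ],
)

```text
time: 12.15
ee_pos: [0.5559, 0.2819, 0.1602]
tcp_rot: [3.137, -0.0, -2.98]
force: [-0.3, 0.4, -2.4]
gripper_width: 0.271
finger_force: 54.9
```

jog_arm(
  series=[
    {"dp": [-14, 33, 10], "twist": [0, 0, 0.5], "grip": -1},
    {"dp": [-13, 33, 30], "twist": [0, 0, 0], "grip": -1},
    {"dp": [0, 0, 35], "twist": [0, 0, 0], "grip": -1},
    {"dp": [0, 0, 10], "twist": [0, 0, 0], "grip": -1},
    {"dp": [0, 0, 0], "twist": [0, 0, 0], "grip": -1},
  ],
)

```text
time: 12.65
ee_pos: [0.5735, 0.34, 0.0737]
tcp_rot: [-3.139, -0.004, -3.0]
force: [-0.2, -0.5, -2.9]
gripper_width: 0.272
finger_force: 54.9
```

```bash
cat > look2.py <<'E'
import sys
from rig import r,grab_frame
from h import *
s=r.sense();t=s['ee_pos'];yaw=(s['tcp_rot'][2])%(2*np.pi)-np.pi;print(s['time'],t,s['tcp_rot'],yaw,s['force'])
p=np.load('fit.npz')['p']
m=[t[0]+.0554*np.cos(yaw),t[1]+.0554*np.sin(yaw),yaw,t[2]-.0226]
print('expected mallet',m,'minus pocket',np.array(m[:3])-p)
out=[]
for n,(y0,y1,x0,x1) in dict(top=(135,235,80,180),scene=(120,200,260,360)).items():
    f=grab_frame(n);im=cv2.resize(f['pixels'][:,:,::-1],None,fx=4,fy=4,interpolation=cv2.INTER_CUBIC)
    for b in MAL:
        h=cv2.convexHull(proj(f,place(b,m)).astype(np.float32))
        cv2.polylines(im,[np.round((h+.5)*4).astype(int)],True,(0,0,255),1)
    for k in PK:
        cv2.polylines(im,[np.round((proj(f,place(rect(*k,24),p))+.5)*4).astype(int)],True,(0,255,0),1)
    out.append(im[y0*4:y0*4+400,x0*4:x0*4+400])
cv2.imwrite(f'pics/{sys.argv[1]}.png',np.hstack(out))
E
python3 look2.py hover
```

```text
12.65 [0.57347729 0.33999909 0.07369596] [-3.13887695 -0.00438933 -3.00049649] 0.14109616402300196 [-0.15362907 -0.53970248 -2.88971803]
expected mallet [np.float64(0.6283267528554882), np.float64(0.34778990905680196), np.float64(0.14109616402300196), np.float64(0.05109595501736766)] minus pocket [ 0.00105838 -0.01182167 -0.01058717]
```

View pics/hover.png

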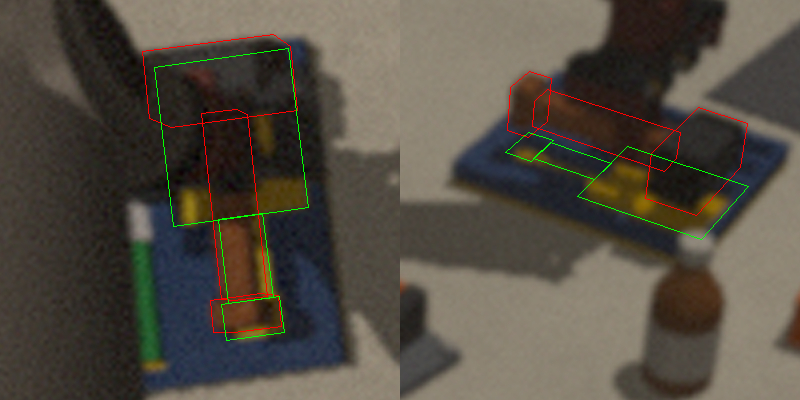

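The mallet hovers over the tray, and the predicted outlines match the picture to within a few pixels (pommel near (248,318) against a predicted (245,315)). I'll close the remaining 12 mm offset, then fit the wooden parts numerically.

jog_arm(
  series=[
    {"dp": [0, 6, 5], "twist": [0, 0, -0.6], "grip": -1},
    {"dp": [0, 6, 5], "twist": [0, 0, 0], "grip": -1},
    {"dp": [0, 0, 5], "twist": [0, 0, 0], "grip": -1},
    {"dp": [0, 0, 0], "twist": [0, 0, 0], "grip": -1},
    {"dp": [0, 0, 0], "twist": [0, 0, 0], "grip": -1},
  ],
)

```text
time: 13.25
ee_pos: [0.5735, 0.353, 0.0605]
tcp_rot: [-3.141, -0.0, -2.99]
force: [0.3, -0.4, -2.9]
gripper_width: 0.268
finger_force: 54.9
```

```bash
cat > look3.py <<'E'
from rig import r,grab_frame
from h import *
s=r.sense();t=s['ee_pos'];yaw=(s['tcp_rot'][2])%(2*np.pi)-np.pi;print(s['time'],t,s['tcp_rot'],yaw,s['force'])
p=np.load('fit.npz')['p'];z=t[2]-.0226
m=np.array([t[0]+.0554*np.cos(yaw),t[1]+.0554*np.sin(yaw),yaw])
print('tcp-predicted minus pocket',m-p)
F={n:grab_frame(n) for n in('top','scene')};pickle.dump(F,open('hov.pkl','wb'))
def wood(f):
    h=cv2.cvtColor(cv2.GaussianBlur(f['pixels'],(3,3),0),cv2.COLOR_RGB2HSV).astype(int);return ((h[...,0]<17)|(h[...,0]>172))&(h[...,1]>115)&(h[...,2]>45)
R={}
for n,f in F.items():
    # region: around rear handle + pommel of prediction
    q=fill([cv2.convexHull(proj(f,place(box(-200,-100,-35,35,0,50),[*m,z])).astype(np.float32))[:,0]])>.5
    R[n]=(wood(f)&q,q)
def cost(p,ns):
    c=0
    for n in ns:
        f=F[n];w,q=R[n];mm=fill([cv2.convexHull(proj(f,place(b,[*p,z])).astype(np.float32))[:,0] for b in MAL[1:]])
        c+=np.abs(mm-w)[q].sum()
    return c
for ns in(['top'],['scene'],['top','scene']):
    sx=m+np.vstack([np.zeros(3),np.diag([.006,.006,.06])])
    o=minimize(cost,m,args=(ns,),method='Nelder-Mead',options=dict(initial_simplex=sx,xatol=1e-4,fatol=.01))
    print(ns,o.x-p,o.fun,[int(R[n][0].sum()) for n in ns])
E
python3 look3.py
```

```text
13.25 [0.57354509 0.35301357 0.0605296 ] [-3.14125887e+00 -2.40317324e-04 -2.99017793e+00] 0.15141471862315958 [ 0.30271745 -0.43221597 -2.92446107]
tcp-predicted minus pocket [ 0.00104287  0.00175835 -0.00026861]
['top'] [ 0.00440898  0.00516802 -0.00432065] 80.0235294117647 [282]
['scene'] [ 0.0057414   0.00494714 -0.01811319] 95.70196078431371 [175]
['top', 'scene'] [ 0.00419891  0.00497329 -0.01006009] 178.70980392156864 [282, 175]
```

```bash
python3 - <<'E'
from h import *
F=pickle.load(open('hov.pkl','rb'));p=np.load('fit.npz')['p'];out=[]
for n,(y0,x0) in dict(top=(135,85),scene=(115,275)).items():
    f=F[n];k=6;im=cv2.resize(f['pixels'][:,:,::-1],None,fx=k,fy=k,interpolation=cv2.INTER_CUBIC);im=cv2.convertScaleAbs(im,alpha=1.6)
    for d,c in(((.001,.0018),(0,0,255)),):
        for b in MAL:
            P=proj(f,place(b,[p[0]+d[0],p[1]+d[1],p[2],.0379]))
            for i,j in((0,1),(2,3),(4,5),(6,7),(0,2),(1,3),(4,6),(5,7),(0,4),(1,5),(2,6),(3,7)):
                if n=='top' and not(i%2 and j%2):continue
                cv2.line(im,*[tuple(np.round((P[a]+.5)*k).astype(int).tolist()) for a in(i,j)],c,1)
    for q in PK: cv2.polylines(im,[np.round((proj(f,place(rect(*q,24),p))+.5)*k).astype(int)],True,(0,255,0),1)
    out.append(im[y0*k:y0*k+560,x0*k:x0*k+400])
cv2.imwrite('pics/hov2.png',np.hstack(out))
E
```

```text
(no output)
```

View pics/hov2.png

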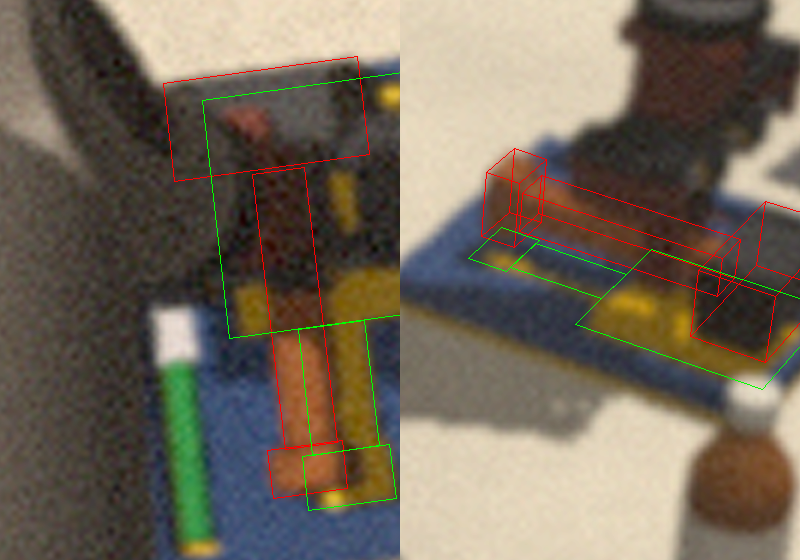

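The predicted mallet outline matches the real one to about 1 mm in both views, e.g. the pommel at (310,468) in the left view, and the pocket outline matches the yellow floor. I'll correct by 1–2 mm and lower it.

jog_arm(
  series=[
    {"dp": [1, -2, 5], "twist": [0, 0, 0], "grip": -1},
    {"dp": [0, 0, 5], "twist": [0, 0, 0], "grip": -1},
    {"dp": [0, 0, 5], "twist": [0, 0, 0], "grip": -1},
    {"dp": [0, 0, 0], "twist": [0, 0, 0], "grip": -1},
    {"dp": [0, 0, 0], "twist": [0, 0, 0], "grip": -1},
  ],
)

```text
time: 13.85
ee_pos: [0.5727, 0.3511, 0.0453]
tcp_rot: [-3.141, -0.0, -2.99]
force: [0.2, -0.4, -2.4]
gripper_width: 0.27
finger_force: 54.9
```

jog_arm(
  series=[
    {"dp": [0, 0, 5], "twist": [0, 0, 0], "grip": -1},
    {"dp": [0, 0, 3], "twist": [0, 0, 0], "grip": -1},
    {"dp": [0, 0, 0], "twist": [0, 0, 0], "grip": -1},
  ],
)

```text
time: 14.15
ee_pos: [0.5725, 0.3509, 0.037]
tcp_rot: [-3.141, -0.001, -2.99]
force: [0.2, 0.1, -2.7]
gripper_width: 0.268
finger_force: 54.9
```

jog_arm(
  series=[
    {"dp": [0, 0, 3], "twist": [0, 0, 0], "grip": -1},
    {"dp": [0, 0, 3], "twist": [0, 0, 0], "grip": -1},
    {"dp": [0, 0, 2], "twist": [0, 0, 0], "grip": -1},
    {"dp": [0, 0, 0], "twist": [0, 0, 0], "grip": -1},
  ],
)

```text
time: 14.55
ee_pos: [0.5727, 0.351, 0.0292]
tcp_rot: [-3.141, -0.001, -2.99]
force: [0.4, -0.5, -3.1]
gripper_width: 0.272
finger_force: 54.9
```

jog_arm(
  series=[
    {"dp": [0, 0, 1], "twist": [0, 0, 0], "grip": -1},
    {"dp": [0, 0, 0], "twist": [0, 0, 0], "grip": -1},
    {"dp": [0, 0, 0], "twist": [0, 0, 0], "grip": -0.2},
    {"dp": [0, 0, 0], "twist": [0, 0, 0], "grip": -0.1},
    {"dp": [0, 0, 0], "twist": [0, 0, 0], "grip": -0.1},
  ],
)

```text
time: 15.05
ee_pos: [0.5733, 0.3513, 0.0291]
tcp_rot: [3.141, 0.001, -2.99]
force: [-0.3, 0.8, -0.0]
gripper_width: 0.447
finger_force: 0.0
```

jog_arm(
  series=[
    {"dp": [0, 0, 0], "twist": [0, 0, 0], "grip": 0},
    {"dp": [0, 0, 0], "twist": [0, 0, 0], "grip": 0},
    {"dp": [0, 0, 0], "twist": [0, 0, 0], "grip": 0},
  ],
)

```text
time: 15.35
ee_pos: [0.5729, 0.3512, 0.0287]
tcp_rot: [3.142, 0.0, -2.99]
force: [-0.5, 0.1, -0.2]
gripper_width: 0.501
finger_force: 0.0
```

Released. I'll raise the arm straight up, then clear the view.

jog_arm(
  series=[
    {"dp": [0, 0, -10], "twist": [0, 0, 0], "grip": 0},
    {"dp": [0, 0, -30], "twist": [0, 0, 0], "grip": 0},
    {"dp": [0, 0, -45], "twist": [0, 0, 0], "grip": 0},
    {"dp": [0, 0, -45], "twist": [0, 0, 0], "grip": 0},
    {"dp": [0, 0, -45], "twist": [0, 0, 0], "grip": 0},
  ],
)

```text
time: 15.85
ee_pos: [0.5728, 0.3509, 0.2062]
tcp_rot: [3.141, 0.0, -2.99]
force: [0.5, 0.7, -0.1]
gripper_width: 0.5
finger_force: 0.0
```

jog_arm(
  series=[
    {"dp": [30, 35, 0], "twist": [0, 0, 0], "grip": 0},
    {"dp": [30, 35, 0], "twist": [0, 0, 0], "grip": 0},
    {"dp": [30, 35, 0], "twist": [0, 0, 0], "grip": 0},
    {"dp": [30, 35, 0], "twist": [0, 0, 0], "grip": 0},
    {"dp": [30, 35, 0], "twist": [0, 0, 0], "grip": 0},
  ],
)

```text
time: 16.35
ee_pos: [0.3968, 0.5024, 0.2047]
tcp_rot: [3.141, 0.001, -2.99]
force: [-0.1, 0.2, 1.0]
gripper_width: 0.498
finger_force: 0.0
```

jog_arm(
  series=[
    {"dp": [15, 40, 0], "twist": [0, 0, 0], "grip": 0},
    {"dp": [10, 40, 0], "twist": [0, 0, 0], "grip": 0},
    {"dp": [0, 0, 0], "twist": [0, 0, 0], "grip": 0},
    {"dp": [0, 0, 0], "twist": [0, 0, 0], "grip": 0},
  ],
)

```text
time: 16.75
ee_pos: [0.3606, 0.5774, 0.204]
tcp_rot: [3.142, 0.0, -2.988]
force: [0.1, -1.2, -0.2]
gripper_width: 0.498
finger_force: 0.0
```

```bash
python3 - <<'E'
from rig import r,grab_frame
from h import *
s=r.sense();print(s['time'],s['ee_pos'],s['force'])
f=grab_frame('top');a=cv2.convertScaleAbs(f['pixels'][:,:,::-1][135:245,80:290],alpha=1.5)
cv2.imwrite('pics/fin.png',cv2.resize(a,(798,418),interpolation=cv2.INTER_CUBIC))
E
```

```text
16.75 [0.36064908 0.57743608 0.20397438] [ 0.07427346 -1.18607388 -0.21294872]
```

View pics/fin.png

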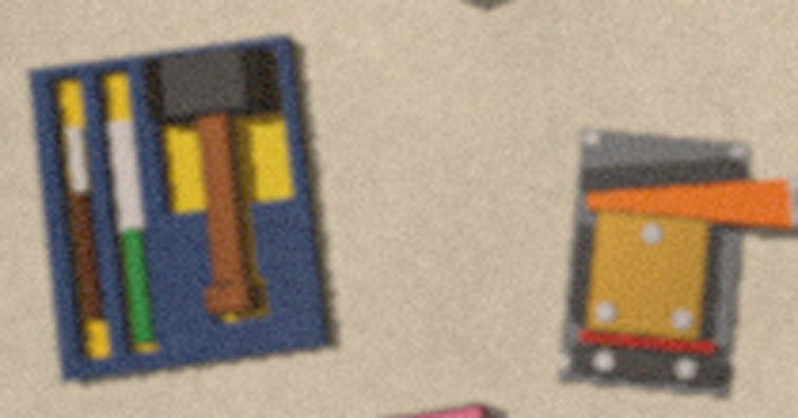

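The mallet lies in its cut-out (head at (220,85), pommel at (235,295)). The wedge is fully in, holding the flask against the pad at (650,342).

```bash
python3 -c "
from rig import workorder
print(workorder.hand_in())"
```

```text
the job is handed in; nothing more can be done
None
```

The wedge was tapped in until it stopped after about 51 mm, the mallet is laid in its tray cut-out and released, and the job is handed in at about 17 s; no pass/fail verdict came back.

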